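# Unstack a dismantled power supply into its antistatic kit trays

### The arm

A 6-joint arm with a two-finger parallel gripper is mounted at the origin on the work surface. World frame = base frame: x ahead of the robot, y to its left, z up, the work surface at z = 0. Lengths are in mm, angles in rad, forces in N, time in s.
With the tool pointing down it reaches from about 350 to 775 mm from the base axis. Payload 7.3 kg.
Tool frame: the origin (TCP) lies at the very end of the fingers, on their centre line; the grasp point (between the pads) lies behind it (bot.grip_point_offset is the z of the grasp point in the tool frame, in mm); z points along the fingers, y is the line along which they close (so a half turn about z gives the same grasp; the last joint's range is limited). The gripper opens to 92 mm and grips with 3 to 60 N. Pads are 19 mm wide; open, the fingers measure 130 mm over their backs; the gripper's body (75 mm by 190 mm) begins 47 mm behind the grasp point.
Start: joints at [0.997, 0.342, 1.524, -0, 1.275, -0.146], TCP at [217.795, 477.713, 226.741] pointing down, gripper open.
Joint ranges: [-2.53, 2.53], [-0.77, 2.02], [0.04, 2.7], [-1, 4.14], [0.28, 2.66], [-3.11, 3.11]. Speed limits (rad/s): [2.57, 2.57, 3.14, 3.14, 3.14, 3.14].

### API

Orientations are given as [roll, pitch, yaw] about the fixed x, y, z axes, in that order (R = Rz(yaw) Ry(pitch) Rx(roll)).
In Python, from plant import bot gives the robot as it stands. The module is installed in compiled form; this text tells all that it offers.
- The arm moves only by the shell command python3 -m crank 'ROWS'. ROWS is JSON, a list that holds one entry, the list of rows, each a list of 5 numbers: the opening, from 0 (shut) to 1 (fully open), then the shift along the tool's x, y, z in cm, then the turn about the tool's z in degrees. In form: [[[claw, x, y, z, turn], ...]]. A call has exactly 10 rows; each row is the pose to reach, as a shift and turn from the pose commanded when the call began, along the tool's axes at that moment; what a row does not reach only later rows make up. A row lasts 1/10 s, in which the tool goes at most 50 mm and 8.59 degrees, less where a joint would pass 70% of its speed; a pose out of reach is approached as far as the arm can. A call with a gripper value outside its range is refused whole. The fingers move at their own pace and stop on an object; the grip force is fixed at half the most. Time passes only in rows, so rows that repeat a pose let the fingers close, or fill a call up. It gives the time, the measured TCP pose, the force, the opening and the grip force at its end, in the units of the state.
- bot.get_obs(): the state, without advancing time (a new reading comes with each control period).
- bot.capture(name): name is "scene" or "top" or "wrist"; returns (picture, depth): 420x560x3 uint8, red, green, blue; 420x560 float32, mm along the optical axis (not along the pixel's ray), 0 where there is no reading.
- bot.calibration(name): a dict with "vertical_fov" (degrees; the focal length in pixels is half the picture's height over the tangent of half this angle, whatever the lens; pixels are square), "cx", "cy" (the principal point, pixels), "rvec" (rotation vector, rad) and "tvec" (3), from world to camera coordinates, as OpenCV has them; the wrist camera has in their place "tool_from_camera" (4x4, takes a point from camera to tool coordinates, whose origin is the TCP and whose axes are the flange's). Camera axes: x right, y down, z forward; pixel columns grow to the right and rows downward; lengths in mm; the calibration is good to about 2 mm. A picture is of the moment at which its call begins: read the wrist's pose just before it. calibration takes no time and is no camera call.
- bot.close_job(): hands the job in; it is judged then, once.
The state is a dict: "time": time; "joint_positions": joint angles; "dq": joint speeds; "tau": joint torques, N m; "tool_pos": TCP position; "tcp_rot": TCP orientation; "contact_force": force on the tool from outside, world axes, zero at the start; "moment": the same for the moment, N m; "grip_width": finger opening in mm; "finger_force": force on a finger pad.
Only numpy, scipy, OpenCV 4.12 (cv2) and the standard library are available. Lean on these libraries where they do the work, as an engineer would, in place of code of your own. Each camera call takes 0.05 s, during which the arm holds its last target. There are 200 camera calls.

### The job

The parts of a dismantled power supply are stacked on the blue mat: take the stack apart from the top down and set each part in the black tray made for its shape, finishing each part before you take the next. Set every part down flat inside the rim and lined up with its tray, and do not let any part fall. Leave the amber flux bottle and the solder spool where they stand.

Things in the scene. Friction and masses are not known exactly. Their poses are not given: they have to be found in the camera images.
- relay: Relay, a white block with a black foot, 30 (x) by 18 (y) by 24 mm high, about 30 g; top of the stack, lying on the choke at any yaw. Origin: centre of its underside; x is its long side, z up.
- choke: Toroidal choke, a round copper-wound ring with flat top and sides, 46 mm in diameter and 22 mm high, about 120 g; second from the top. Origin: centre of its underside, z up.
- enclosure: Grey die-cast metal box with four screws in its lid, 70 (x) by 50 (y) by 30 mm high, about 160 g; third from the top. Origin: centre of its underside; x is its long side, z up.
- heatsink: Bare aluminium heat sink with fins along its length, upright fins on a flat base, 104 (x) by 62 (y) by 26 mm high, about 280 g; bottom of the stack, on a flat blue mat 2 mm thick. Origin: centre of its underside; x is its long side, z up. Its sides are flat for gripping across y.
- relay_tray: Place of the relay: the smallest rectangular tray, inside 46 (x) by 34 (y) mm. Fixed black plastic tray with a low rim: floor 3 mm thick (top of the floor at z = 3 mm), rim 3 mm thick and 4 mm higher (top at z = 7 mm). Origin: centre of its underside, on the table.
- choke_tray: Place of the choke: the round tray, 62 mm in diameter inside. Fixed black plastic tray with a low rim: floor 3 mm thick (top of the floor at z = 3 mm), rim 3 mm thick and 4 mm higher (top at z = 7 mm). Origin: centre of its underside, on the table.
- enclosure_tray: Place of the enclosure: the middle rectangular tray, inside 86 (x) by 66 (y) mm. Fixed black plastic tray with a low rim: floor 3 mm thick (top of the floor at z = 3 mm), rim 3 mm thick and 4 mm higher (top at z = 7 mm). Origin: centre of its underside, on the table.
- heatsink_tray: Place of the heat sink: the largest rectangular tray, inside 120 (x) by 78 (y) mm. Fixed black plastic tray with a low rim: floor 3 mm thick (top of the floor at z = 3 mm), rim 3 mm thick and 4 mm higher (top at z = 7 mm). Origin: centre of its underside, on the table.
- flux_bottle: Small amber glass bottle with a black cap, 34 mm in diameter and 68 mm high, standing loose among the trays; not to be disturbed. Origin: centre of its underside.
- solder_spool: Metal spool standing on end, 48 mm in diameter and 34 mm high, loose among the trays; not to be disturbed. Origin: centre of its underside.
Things that resemble listed ones, but are neither listed nor needed, are in the scene too. There is more than one size of the choke; the one meant has the size given above.

How it is judged (in metres and radians):
On the way, in this order (a step that is already met when the one before it is completed fails the run):
1. the relay is set in its own tray and released (horizontal distance between relay and relay_tray below 0.012 m and z of relay in the frame of relay_tray between 0.001 and 0.006 m and angle between relay's own z axis and vertical below 0.06 rad and contact force between relay and the fingers below 0.05 N and linear speed of relay below 0.02 m/s and angle between the x axis of relay and the x axis of relay_tray, either way round below 0.25 rad), for 0.2 s.
2. the choke is set in its own tray and released (horizontal distance between choke and choke_tray below 0.012 m and z of choke in the frame of choke_tray between 0.001 and 0.006 m and angle between choke's own z axis and vertical below 0.06 rad and contact force between choke and the fingers below 0.05 N and linear speed of choke below 0.02 m/s), for 0.2 s.
3. the metal enclosure is set in its own tray and released (horizontal distance between enclosure and enclosure_tray below 0.012 m and z of enclosure in the frame of enclosure_tray between 0.001 and 0.006 m and angle between enclosure's own z axis and vertical below 0.06 rad and contact force between enclosure and the fingers below 0.05 N and linear speed of enclosure below 0.02 m/s and angle between the x axis of enclosure and the x axis of enclosure_tray, either way round below 0.25 rad), for 0.2 s.
4. the heat sink is set in its own tray and released (horizontal distance between heatsink and heatsink_tray below 0.012 m and z of heatsink in the frame of heatsink_tray between 0.001 and 0.006 m and angle between heatsink's own z axis and vertical below 0.06 rad and contact force between heatsink and the fingers below 0.05 N and linear speed of heatsink below 0.02 m/s and angle between the x axis of heatsink and the x axis of heatsink_tray, either way round below 0.25 rad), for 0.2 s.
At the end, for the whole second after the job is handed in: All four parts rest released in their own trays: centre within 12 mm of the tray's centre, flat on its floor (underside 1 to 6 mm above the table, tilt under 0.06 rad) and, except the round choke, long side within 0.25 rad of the tray's, either way round (all of step 1 and all of step 2 and all of step 3 and all of step 4); the robot touches nothing.
It fails at once if a part falls or is thrown (over 0.6 m/s while the fingers do not touch it, a fall of about 18 mm) ((linear speed of relay above 0.6 m/s and contact force between relay and the fingers below 0.01 N) or (linear speed of choke above 0.6 m/s and contact force between choke and the fingers below 0.01 N) or (linear speed of enclosure above 0.6 m/s and contact force between enclosure and the fingers below 0.01 N) or (linear speed of heatsink above 0.6 m/s and contact force between heatsink and the fingers below 0.01 N)).
It fails at once if the flux bottle is moved by more than 20 mm or tipped over (distance of flux_bottle from where it was at the start of the episode above 0.02 m or angle between flux_bottle's own z axis and vertical above 0.5 rad).
It fails at once if the solder spool is moved by more than 20 mm or tipped over (distance of solder_spool from where it was at the start of the episode above 0.02 m or angle between solder_spool's own z axis and vertical above 0.5 rad).
It also fails if it takes over 120 s, if anything falls off the work surface, if the arm or the gripper's body presses on something with over 40 N, if the wrist force passes 120 N, or if a joint passes its speed limit or range.

## Working session

There is one attempt and no reset: what is moved stays moved. The work goes in short steps, Python scripts to look and compute and a shell command to move; the robot and the scene stay as the last step left them, time stands still between calls to the robot, and variables do not carry over. Pictures are saved under pics/ and viewed, at most 14 in all, crops included, and the job is handed in when it is done.

```bash
mkdir -p pics; cat > h.py <<'E'
import numpy as np, cv2
from plant import bot
from scipy.spatial.transform import Rotation as R
def cam(n):
    c=bot.calibration(n); f=210/np.tan(np.radians(c["vertical_fov"]/2)); return c,f
def grab(n):
    s=bot.get_obs(); p,d=bot.capture(n); c,f=cam(n)
    v,u=np.mgrid[0:420,0:560]; P=np.stack([(u-c["cx"])*d/f,(v-c["cy"])*d/f,d],-1)
    if "rvec" in c:
        M=R.from_rotvec(np.ravel(c["rvec"])).as_matrix(); W=(P-np.ravel(c["tvec"]))@M
    else:
        T=np.array(c["tool_from_camera"]); Rt=R.from_euler("xyz",s["tcp_rot"]).as_matrix()
        W=(P@T[:3,:3].T+T[:3,3])@Rt.T+np.array(s["tool_pos"])
    W[d==0]=np.nan
    return p,d,W
def save(n,p): cv2.imwrite("pics/"+n+".png",p[:,:,::-1])
E
python3 - <<'E'
from h import *
print(bot.get_obs(),bot.grip_point_offset)
for n in("top","scene"):
    p,d,W=grab(n); save(n,p); np.savez(n,p=p,d=d,W=W); print(bot.calibration(n))
print(bot.calibration("wrist"))
E
```

```text
{'time': 0.0, 'joint_positions': array([ 9.96959811e-01,  3.42721482e-01,  1.52500261e+00,  5.40243072e-06,
        1.27535828e+00, -1.45992243e-01]), 'dq': array([-2.06170942e-04, -8.22294716e-06, -2.05423388e-03, -1.50164458e-03,
        2.21044919e-03,  1.24695839e-03]), 'tau': array([-9.92117066e-06, -4.31260514e+01, -2.44213378e+01,  7.18127307e-02,
        5.61614684e-02, -1.50177661e-04]), 'tool_pos': array([217.58964049, 477.36006973, 226.05061789]), 'tcp_rot': array([-3.14011954e+00, -2.21826436e-04,  2.71374664e+00]), 'contact_force': array([-0.15423539,  0.06712321,  0.30693708]), 'moment': array([ 0.02931013, -0.01490328, -0.00346439]), 'finger_force': 0.0, 'grip_width': 91.44994093046526} -18.8
{'vertical_fov': 52.70124835161667, 'cx': 281.73883100155587, 'cy': 213.67399963740976, 'rvec': array([ 2.12905121, -2.18707007,  0.15507734]), 'tvec': array([ -56.45385088,  569.58448732, 1065.90835618])}
{'vertical_fov': 52.91673746456429, 'cx': 279.606865865178, 'cy': 209.2681925403501, 'rvec': array([ 1.98871508,  1.08587048, -0.53551786]), 'tvec': array([-259.3120595 , -246.00771989, 1396.20507492])}
{'vertical_fov': 68.48228436684944, 'cx': 276.4329910234449, 'cy': 210.0185396688374, 'tool_from_camera': array([[ 1.54904154e-03, -9.60884582e-01, -2.76944797e-01,
         7.48076320e+01],
       [ 9.99998797e-01,  1.51100612e-03,  3.50745681e-04,
        -1.53231709e+00],
       [ 8.14391650e-05, -2.76945007e-01,  9.60885767e-01,
        -1.57356538e+02],
       [ 0.00000000e+00,  0.00000000e+00,  0.00000000e+00,
         1.00000000e+00]])}
```

View pics/top.png

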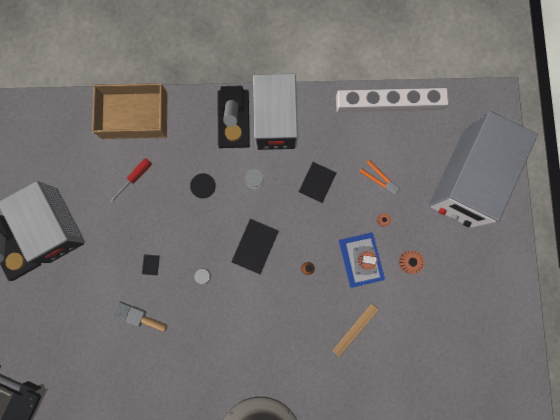

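View pics/scene.png

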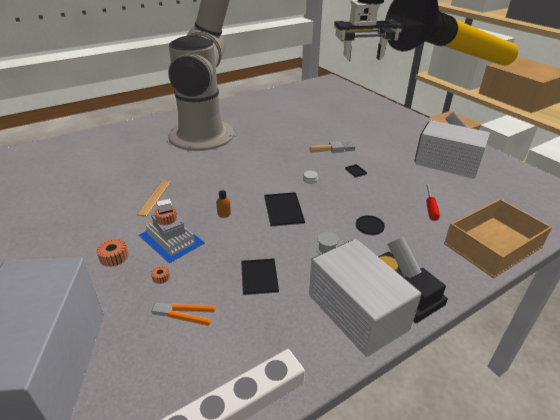

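The top view shows the stack on the blue mat at (363,260). The trays are heatsink (255,246), enclosure (318,182), relay (151,265) and round choke (203,186). The bottle is at (308,268), and spool candidates are (254,179) and (202,276). Next I measure them.

```bash
cat > m.py <<'E'
from h import *
z=np.load("top.npz"); p,W=z["p"],z["W"]
def reg(name,u,v,r,f):
    s=np.s_[v-r:v+r,u-r:u+r]; w=W[s].reshape(-1,3); c=p[s].reshape(-1,3).astype(int)
    k=f(w,c)&np.isfinite(w[:,0]); q=w[k]
    (a,b),(l,h),t=cv2.minAreaRect(q[:,:2].astype(np.float32))
    if l<h:l,h,t=h,l,t+90
    print(name,"c",np.round([a,b],1),"size",round(l,1),round(h,1),"yaw",round((t+90)%180-90,1),"z",np.round(np.percentile(q[:,2],[5,50,95]),1),len(q))
dark=lambda w,c:c.max(1)<45
print("table",np.nanmedian(W[300:330,200:250,2]))
reg("relaytray",151,265,15,dark);reg("choketray",203,186,18,dark);reg("enctray",318,182,27,dark);reg("hstray",255,246,35,dark)
reg("mat",362,260,36,lambda w,c:(c[:,2]>c[:,0]+60))
reg("stack>20",362,260,30,lambda w,c:w[:,2]>20)
reg("stack>45",362,260,30,lambda w,c:w[:,2]>45)
reg("stack>65",362,260,30,lambda w,c:w[:,2]>68)
reg("stack>90",362,260,30,lambda w,c:w[:,2]>91)
for n,u,v in(("cyl1",254,179),("cyl2",202,276),("bottle",308,268),("bigchoke",412,262),("small",384,220),("strip",355,330)): reg(n,u,v,16 if n!="strip" else 30,lambda w,c:w[:,2]>8)
E
python3 m.py
```

```text
table -0.8431269586670502
relaytray c [445.7 277.1] size 47.2 38.8 yaw -4.4 z [-1.9  2.1  6.9] 246
choketray c [654.8 139.7] size 65.6 61.1 yaw 43.3 z [-1.1  2.4  6.9] 446
enctray c [ 655.9 -171. ] size 90.2 67.7 yaw -28.0 z [-0.8  2.7  6.9] 801
hstray c [487.7   1.6] size 121.2 80.3 yaw -24.4 z [-1.2  2.3  6.2] 1244
mat c [ 444.6 -279.9] size 129.2 94.3 yaw 11.6 z [-2.2  1.4  4.9] 629
stack>20 c [ 443.5 -279.2] size 103.9 62.8 yaw 10.2 z [ 23.5  57.8 103.9] 828
stack>45 c [ 442.1 -278.6] size 69.8 50.4 yaw 2.3 z [ 54.6  62.1 104.5] 583
stack>65 c [ 442.4 -280.3] size 45.3 44.4 yaw -22.4 z [ 75.8  81.3 105.5] 280
stack>90 c [ 442.4 -279.6] size 29.4 17.1 yaw 79.0 z [ 95.4 103.4 106.3] 95
cyl1 c [6.67e+02 4.00e-01] size 46.5 45.2 yaw 41.6 z [30.  33.5 36.9] 251
cyl2 c [413.4 139.3] size 38.5 38.3 yaw -66.3 z [14.8 18.5 22.1] 194
bottle c [ 425.8 -134. ] size 33.3 30.5 yaw 88.5 z [35.5 45.5 69.2] 140
bigchoke c [ 435.4 -406.7] size 60.2 58.5 yaw 52.9 z [18.  27.7 31.8] 454
small c [ 549.4 -342.5] size 36.0 32.6 yaw 89.6 z [13.1 16.3 20.5] 144
strip c [ 254.6 -241.3] size 123.5 21.6 yaw -42.4 z [ 8.3  8.8 10.8] 12
```

```bash
cat > g.py <<'E'
import sys
from h import *
# g.py x y z closing_deg : shift in tool cm + turn
def go(x,y,z,c=None):
    s=bot.get_obs(); M=R.from_euler("xyz",s["tcp_rot"]).as_matrix()
    yaw=np.degrees(np.arctan2(M[1,0],M[0,0])); t=0 if c is None else ((yaw-90-c)+90)%180-90
    print("t",round(s["time"],2),"at",np.round(s["tool_pos"],1),"close",round(yaw-90,1),"-> cm",np.round(M.T@(np.array([x,y,z])-s["tool_pos"])/10,2),"turn",round(t,1),"j6",np.round(np.degrees(s["joint_positions"][5])))
if __name__=="__main__":
    a=[float(v) for v in sys.argv[1:]]; go(*a)
E
python3 - <<'E'
from h import *
from g import go
go(460,100,230); go(442,-280,230,-11)
W=np.load("top.npz")["W"]
q=W[60:160,210:305].reshape(-1,3); q=q[np.isfinite(q[:,0])]
for h in(20,60): k=q[q[:,2]>h]; print(h,k.min(0),k.max(0))
k=q[(q[:,2]>20)&(q[:,1]<10)];print(k.min(0),k.max(0)); k=q[(q[:,2]>20)&(q[:,1]>20)];print(k.min(0),k.max(0))
E
```

```text
t 0.1 at [217.6 477.4 226.1] close 65.5 -> cm [-37.71 -24.28  -0.36] turn 0 j6 -8.0
t 0.1 at [217.6 477.4 226.1] close 65.5 -> cm [-51.84 -59.61  -0.32] turn 76.5 j6 -8.0
20 [ 747.48929576 -116.43526681   20.00813817] [924.66405586  96.3257216  115.81352423]
60 [ 747.84574576 -116.43526681   60.00605883] [924.66405586  83.0773787  115.81352423]
[ 747.48929576 -116.43526681   20.07869745] [924.66405586  -4.39540371 107.74046164]
[758.07479727  20.01578338  20.01290167] [917.55498819  96.3257216  115.81352423]
```

```bash
python3 -m crank '[[[1,-4,-2.5,0,8],[1,-8,-5,0,16],[1,-12,-7.5,0,24],[1,-16,-10,0,32],[1,-20,-12.5,0,40],[1,-24,-15,0,48],[1,-28,-17.5,0,56],[1,-32,-20,0,64],[1,-36,-22.5,0,72],[1,-37.7,-24.3,0,76.5]]]'; python3 g.py 442 -280 230 -11
```

```text
time: 1.1
tool_pos: [461.8, 97.3, 226.4]
tcp_rot: [3.141, 0.0, 1.371]
contact_force: [0.5, 0.6, 0.3]
grip_width: 91.5
finger_force: 0.0
t 1.1 at [461.8  97.3 226.4] close -11.4 -> cm [-37.37   5.54  -0.34] turn -0.4 j6 14.0
```

```bash
python3 -m crank '[[[1,-4.5,0.6,0,0],[1,-9,1.3,0,0],[1,-13.5,2,0,0],[1,-18,2.7,0,0],[1,-22.5,3.3,0,0],[1,-27,4,0,0],[1,-31.5,4.7,0,0],[1,-35,5.2,0,0],[1,-37.4,5.5,0,0],[1,-37.4,5.5,0,0]]]'; python3 - <<'E'
from h import *
from g import go
p,d,W=grab("wrist"); save("w1",p); np.savez("w1",p=p,d=d,W=W)
def rect(n,k):
    k&=np.isfinite(W[...,0])&(abs(W[...,0]-442)<70)&(abs(W[...,1]+280)<70)
    q=W[k]; (a,b),(l,h),t=cv2.minAreaRect(q[:,:2].astype(np.float32))
    if l<h:l,h,t=h,l,t+90
    print(n,np.round([a,b,l,h,(t+90)%180-90],1),np.percentile(q[:,2],[5,50,95]).round(1),len(q))
Z=W[...,2]
rect("relay",Z>92);rect("choke",(Z>72)&(Z<85));rect("encl",(Z>50)&(Z<64));rect("hs",(Z>20)&(Z<34))
rect("reltop",Z>101.5)
go(442.4,-279.6,87)
E
```

```text
time: 2.1
tool_pos: [441.9, -280.2, 225.9]
tcp_rot: [-3.141, 0.0, 1.375]
contact_force: [0.2, -0.0, 0.4]
grip_width: 91.8
finger_force: 0.0
relay [ 439.8 -278.1  151.2   67.7  -11.2] [264.4 324.  339.9] 78326
choke [ 442.4 -282.1   45.6   45.5  -21.6] [76.9 79.4 80.7] 982
encl [ 442.1 -280.5   70.2   50.5    2.1] [56.1 57.5 58.9] 1440
hs [ 443.6 -281.4  103.9   62.6   10.4] [21.4 27.3 29. ] 888
reltop [ 439.8 -278.1  151.2   67.7  -11.2] [264.8 324.  339.9] 78283
t 2.15 at [ 442.  -278.4  226. ] close -11.2 -> cm [-0.13  0.08 13.9 ] turn 0 j6 -29.0
```

View pics/w1.png

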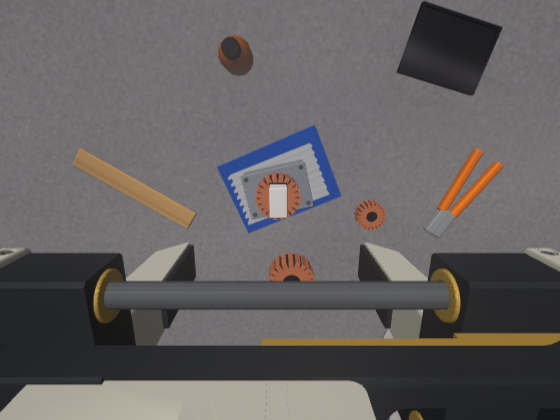

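The wrist view shows the stack at (278,190) with the relay upright in the image, so its long side is along tool x, and the fingers straddle it. Next I fit the relay's top.

```bash
cat > w.py <<'E'
from h import *
def rect(W,n,lo,hi,x,y,r=70):
    k=np.isfinite(W[...,0])&(abs(W[...,0]-x)<r)&(abs(W[...,1]-y)<r)&(W[...,2]>lo)&(W[...,2]<hi)
    q=W[k]; (a,b),(l,h),t=cv2.minAreaRect(q[:,:2].astype(np.float32))
    if l<h:l,h,t=h,l,t+90
    print(n,np.round([a,b,l,h,(t+90)%180-90],1),np.percentile(q[:,2],[5,50,95]).round(1),len(q))
E
python3 - <<'E'
from w import *
from g import go
W=np.load("w1.npz")["W"]
rect(W,"relay",92,120,442,-280); rect(W,"top",102,120,442,-280)
for i in range(3): go(442,-280,87,-11)
E
```

```text
relay [ 442.3 -280.9   28.6   16.2   79. ] [ 97.9 103.3 104.6] 567
top [ 442.4 -280.9   28.3   16.2   78.8] [102.3 103.4 104.6] 511
t 2.15 at [ 442.  -278.4  226. ] close -11.2 -> cm [-0.17  0.04 13.9 ] turn -0.2 j6 -29.0
t 2.15 at [ 442.  -278.4  226. ] close -11.2 -> cm [-0.17  0.04 13.9 ] turn -0.2 j6 -29.0
t 2.15 at [ 442.  -278.4  226. ] close -11.2 -> cm [-0.17  0.04 13.9 ] turn -0.2 j6 -29.0
```

```bash
python3 -m crank '[[[0.6,-0.1,0,2,0],[0.6,-0.1,0,4,0],[0.6,-0.1,0,6,0],[0.5,-0.1,0,8,0],[0.5,-0.1,0,10,0],[0.5,-0.1,0,11.5,0],[0.5,-0.1,0,12.7,0],[0.5,-0.1,0,13.5,0],[0.5,-0.1,0,13.9,0],[0.5,-0.1,0,13.9,0]]]'; python3 -m crank '[[[0.35,0,0,0,0],[0.3,0,0,0,0],[0.25,0,0,0,0],[0.2,0,0,0,0],[0.1,0,0,0,0],[0,0,0,0,0],[0,0,0,0,0],[0,0,0,0,0],[0,0,0,0,0],[0,0,0,0,0]]]';python3 -m crank '[[[0,0,0,-0.3,0],[0,0,0,-1,0],[0,0,0,-2.5,0],[0,0,0,-4,0],[0,0,0,-5.5,0],[0,0,0,-7,0],[0,0,0,-8.5,0],[0,0,0,-9.5,0],[0,0,0,-10,0],[0,0,0,-10,0]]]'; python3 g.py 446 277 190 85.6
```

```text
time: 3.15
tool_pos: [442.4, -278.1, 87.6]
tcp_rot: [-3.141, -0.0, 1.379]
contact_force: [0.3, -0.4, -0.3]
grip_width: 46.1
finger_force: 0.0
time: 4.15
tool_pos: [442.5, -278.5, 87.9]
tcp_rot: [3.141, 0.0, 1.379]
contact_force: [0.1, -0.2, 3.8]
grip_width: 18.0
finger_force: 30.0
time: 5.15
tool_pos: [442.5, -278.5, 188.2]
tcp_rot: [3.141, 0.0, 1.379]
contact_force: [-0.0, 0.9, -0.5]
grip_width: 17.8
finger_force: 30.0
t 5.15 at [ 442.5 -278.5  188.2] close -11.0 -> cm [ 54.59 -10.26  -0.21] turn 83.4 j6 -30.0
```

```bash
python3 -m crank '[[[0,1.5,-0.3,0,-3],[0,4.5,-0.8,0,-8],[0,8,-1.5,0,-14],[0,12,-2.2,0,-21],[0,16,-3,0,-28],[0,20,-3.7,0,-35],[0,24,-4.5,0,-42],[0,28,-5.2,0,-49],[0,32,-6,0,-56],[0,36,-6.7,0,-62]]]'; python3 g.py 426 275 190 85.6
```

```text
time: 6.15
tool_pos: [443.8, 90.2, 187.1]
tcp_rot: [-3.141, -0.001, 2.468]
contact_force: [0.5, 0.5, -0.0]
grip_width: 17.6
finger_force: 30.0
t 6.15 at [443.8  90.2 187.1] close 51.4 -> cm [12.92 13.34 -0.29] turn -34.2 j6 -50.0
```

```bash
python3 - <<'E'
from h import *
print(R.from_euler("xyz",bot.get_obs()["tcp_rot"]).as_matrix().round(2))
E
```

```text
[[-0.78  0.62 -0.  ]
 [ 0.62  0.78  0.  ]
 [ 0.   -0.   -1.  ]]
```

```bash
python3 g.py 476 277 190 85.6; python3 -m crank '[[[0,0.9,1.6,0,-4],[0,1.8,3.2,0,-8],[0,2.7,4.8,0,-12],[0,3.6,6.5,0,-16],[0,4.5,8.2,0,-20],[0,5.4,9.9,0,-24],[0,6.3,11.5,0,-28],[0,7.2,13.1,0,-31],[0,8.5,15.5,0,-34],[0,9.1,16.6,0,-34]]]';  python3 - <<'E'
from w import *
from g import go
go(446,277,50,85.6)
p,d,W=grab("wrist"); save("w2",p); np.savez("w2",p=p,d=d,W=W)
rect(W,"rim",4.5,12,446,277,40); rect(W,"all",1.5,12,446,277,40)
print(np.nanmedian(W[50:100,50:100,2]))
E
```

```text
t 6.15 at [443.8  90.2 187.1] close 51.4 -> cm [ 9.14 16.61 -0.29] turn -34.2 j6 -50.0
time: 7.15
tool_pos: [478.0, 276.0, 186.9]
tcp_rot: [-3.142, -0.002, 3.058]
contact_force: [0.7, -0.5, 0.1]
grip_width: 17.5
finger_force: 30.0
t 7.15 at [478.  276.  186.9] close 85.2 -> cm [ 3.18 -0.17 13.69] turn -0.4 j6 -63.0
rim [447.2 277.9  52.2  39.5  -5.6] [5.1 6.3 7.6] 469
all [441.  276.9  76.3  67.5 -89.8] [1.7 2.9 7.1] 1653
-0.4746424245000185
```

View pics/w2.png

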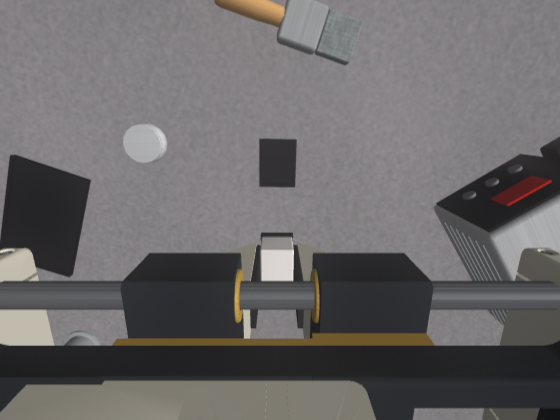

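The wrist view shows the relay tray at (277,162), and the relay is straight between the fingers with nothing nearby. The tray is at (447,278), yaw -5.6°, so I lower the relay there.

```bash
python3 -m crank '[[[0,1.5,0,2,0.8],[0,3.2,-0.1,4,0.8],[0,3.2,-0.1,6.5,0.8],[0,3.2,-0.1,9,0.8],[0,3.2,-0.1,11.5,0.8],[0,3.2,-0.1,13.5,0.8],[0,3.2,-0.1,15,0.8],[0,3.2,-0.1,15.8,0.8],[0,3.2,-0.1,16.2,0.8],[0,3.2,-0.1,16.2,0.8]]]'; python3 g.py 446.2 277.9 11.5 84.4
```

```text
time: 8.2
tool_pos: [447.0, 275.6, 25.7]
tcp_rot: [-3.141, -0.0, 3.04]
contact_force: [0.2, -0.3, 0.5]
grip_width: 17.9
finger_force: 30.0
t 8.2 at [447.  275.6  25.7] close 84.2 -> cm [0.1  0.22 1.42] turn -0.2 j6 -61.0
```

```bash
python3 -m crank '[[[0,0.1,0.1,0.5,0],[0,0.1,0.1,1,0],[0,0.1,0.1,1.2,0],[0,0.1,0.1,1.35,0],[0,0.1,0.1,1.45,0],[0,0.1,0.1,1.45,0],[0.25,0.1,0.1,1.45,0],[0.3,0.1,0.1,1.45,0],[0.4,0.1,0.1,1.45,0],[0.4,0.1,0.1,1.45,0]]]'; python3 -m crank '[[[0.4,0.1,0.1,0,0],[0.4,0.1,0.1,-2,0],[0.4,0.1,0.1,-4,0],[0.4,0.1,0.1,-6.5,0],[0.5,0.1,0.1,-9,0],[0.6,0.1,0.1,-11.5,0],[0.8,-1,0.1,-14,0],[1,-3,0.1,-15,0],[1,-4,0.1,-15,0],[1,-4,0.1,-15,0]]]'; python3 - <<'E'
from w import *
from g import go
p,d,W=grab("wrist"); save("w3",p); np.savez("w3",p=p,d=d,W=W)
rect(W,"relay",18,40,446,277,40); rect(W,"rim",4.5,12,446,277,40)
go(442,-280,180,75)
E
```

```text
time: 9.2
tool_pos: [446.3, 277.0, 11.3]
tcp_rot: [3.141, 0.0, 3.04]
contact_force: [0.1, -0.4, 0.9]
grip_width: 35.5
finger_force: 0.0
time: 10.2
tool_pos: [486.8, 273.6, 160.6]
tcp_rot: [-3.141, -0.0, 3.039]
contact_force: [-0.0, 0.2, 0.1]
grip_width: 79.7
finger_force: 0.0
relay [446.9 275.3  28.4  16.2  -5.4] [25.2 26.5 27.6] 555
rim [447.4 277.6  51.1  40.   -5.8] [5.2 6.5 7.7] 547
t 10.25 at [485.6 273.5 160. ] close 84.1 -> cm [ -1.3  -55.51  -1.96] turn 9.1 j6 -63.0
```

Relay is seated (446.9, 275.3), 2 mm off centre. Next is the choke.

```bash
python3 -m crank '[[[1,0,-3,-1,0],[1,0,-7.5,-1,0],[1,0,-12.5,-1,0],[1,-0.2,-17.5,-1,0],[1,-0.3,-22.5,-1,0],[1,-0.4,-27.5,-1,0],[1,-0.6,-32.5,-1,0],[1,-0.8,-37.5,-1,0],[1,-1,-42.5,-1,0],[1,-1.2,-46.5,-1,0]]]'; python3 g.py 442.4 -281 150
```

```text
time: 11.25
tool_pos: [449.5, -191.4, 170.1]
tcp_rot: [3.14, -0.002, 3.039]
contact_force: [0.3, 0.1, 0.7]
grip_width: 91.8
finger_force: 0.0
t 11.25 at [ 449.5 -191.4  170.1] close 84.1 -> cm [-0.21 -8.98  2.  ] turn 0 j6 -116.0
```

```bash
python3 -m crank '[[[1,-0.2,-3,0,0],[1,-0.2,-6,0,0],[1,-0.2,-8,0,0],[1,-0.2,-9,0,0],[1,-0.2,-9,0,0],[1,-0.2,-9,0,0],[1,-0.2,-9,0,0],[1,-0.2,-9,0,0],[1,-0.2,-9,0,0],[1,-0.2,-9,0,0]]]';  python3 - <<'E'
from w import *
from g import go
p,d,W=grab("wrist"); save("w4",p)
rect(W,"choke",76,86,442,-280,40); rect(W,"encl",52,63,442,-280); rect(W,"hs",20,34,442,-280)
rect(W,"any",84,120,442,-280,40) if 0 else None
go(442.4,-281,65.5)
E
```

```text
time: 12.25
tool_pos: [444.1, -279.3, 171.3]
tcp_rot: [-3.142, 0.0, 3.041]
contact_force: [0.5, 0.8, -0.3]
grip_width: 91.8
finger_force: 0.0
choke [ 442.6 -281.8   45.9   45.8  -24.8] [77.4 79.1 80.3] 2201
encl [ 442.4 -279.9   70.1   50.1    1.8] [56.2 57.4 58.6] 1768
hs [ 444.3 -280.8  104.5   62.2   10.5] [22.3 27.3 28.9] 896
t 12.3 at [ 444.  -279.4  171.3] close 84.2 -> cm [ 0.15 -0.17 10.58] turn 0 j6 -125.0
```

View pics/w4.png

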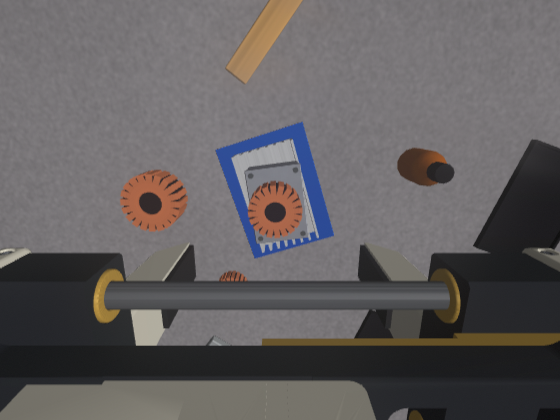

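The choke is at (275,208), centred between the fingers on the enclosure, and the stack is undisturbed. I grip it now.

```bash
python3 -m crank '[[[0.8,0.1,-0.1,2,0],[0.8,0.1,-0.2,4,0],[0.75,0.1,-0.2,6,0],[0.75,0.1,-0.2,8,0],[0.7,0.1,-0.2,9.5,0],[0.7,0.1,-0.2,10.2,0],[0.7,0.1,-0.2,10.5,0],[0.65,0.1,-0.2,10.5,0],[0.6,0.1,-0.2,10.5,0],[0.55,0.1,-0.2,10.5,0]]]'; python3 -m crank '[[[0.5,0,0,0,0],[0.4,0,0,0,0],[0.3,0,0,0,0],[0,0,0,0,0],[0,0,0,0,0],[0,0,0,-0.3,0],[0,0,0,-1,0],[0,0,0,-2.5,0],[0,0,0,-4.5,0],[0,0,0,-6.5,0]]]';python3 g.py 615 139.7 150
```

```text
time: 13.3
tool_pos: [443.1, -281.9, 66.9]
tcp_rot: [-3.141, 0.001, 3.04]
contact_force: [-0.4, -0.5, 0.3]
grip_width: 52.3
finger_force: 0.0
time: 14.3
tool_pos: [442.5, -281.5, 131.9]
tcp_rot: [3.141, -0.001, 3.04]
contact_force: [0.9, -0.1, -1.0]
grip_width: 45.1
finger_force: 30.0
t 14.3 at [ 442.5 -281.5  131.9] close 84.2 -> cm [-12.9   43.65  -1.8 ] turn 0 j6 -125.0
```

```bash
python3 -m crank '[[[0,-0.8,1.5,-1.5,0],[0,-2.2,4.5,-1.8,0],[0,-3.9,8.5,-1.8,0],[0,-5.7,12.5,-1.8,0],[0,-7.6,16.5,-1.8,0],[0,-9.4,20.5,-1.8,0],[0,-11.3,24.5,-1.8,0],[0,-13.1,28.5,-1.8,0],[0,-14.9,32.5,-1.8,0],[0,-16.5,36,-1.8,0]]]'; python3 g.py 690 140 150 84
```

```text
time: 15.3
tool_pos: [644.0, 61.9, 149.3]
tcp_rot: [-3.142, -0.0, 3.041]
contact_force: [0.1, -0.5, -2.4]
grip_width: 45.1
finger_force: 30.0
t 15.3 at [644.   61.9 149.3] close 84.2 -> cm [-3.79  8.23 -0.07] turn 0.2 j6 -86.0
```

```bash
python3 -m crank '[[[0,-1,2,0,0],[0,-2,4.5,0,0],[0,-3,6.5,0,0],[0,-3.6,7.8,0,0],[0,-3.8,8.2,0,0],[0,-3.8,8.2,0,0],[0,-3.8,8.2,0,0],[0,-3.8,8.2,0,0],[0,-3.8,8.2,0,0],[0,-3.8,8.2,0,0]]]'; python3 - <<'E'
from w import *
from g import go
p,d,W=grab("wrist"); save("w5",p); np.savez("w5",p=p,d=d,W=W)
k=np.isfinite(W[...,0])&(np.hypot(W[...,0]-655,W[...,1]-140)<45)&(W[...,2]>4.5)&(W[...,2]<9)
print(cv2.minEnclosingCircle(W[k][:,:2].astype(np.float32)),k.sum())
k=(p.max(2)<45)&np.isfinite(W[...,0])&(np.hypot(W[...,0]-655,W[...,1]-140)<45)&(W[...,2]<9)&(W[...,2]>-3)
print(cv2.minEnclosingCircle(W[k][:,:2].astype(np.float32)),k.sum())
go(654.8,139.7,30)
E
```

```text
time: 16.3
tool_pos: [689.4, 137.1, 149.4]
tcp_rot: [3.142, 0.0, 3.04]
contact_force: [0.6, 1.2, -1.2]
grip_width: 45.4
finger_force: 30.0
((656.02490234375, 139.7687225341797), 34.322357177734375) 694
((670.6033325195312, 164.0863037109375), 12.830650329589844) 6
t 16.35 at [689.4 137.2 149.4] close 84.2 -> cm [ 3.47 -0.1  11.94] turn 0 j6 -79.0
```

View pics/w5.png

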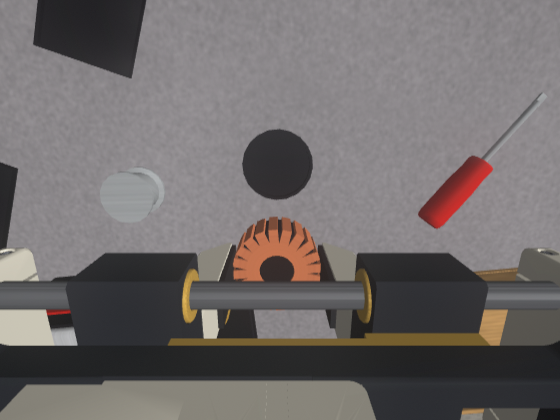

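The round tray is at (277,163) and the held choke is level between the fingers. The tray centre is (656,139.8), so I lower it.

```bash
python3 -m crank '[[[0,1.5,0,1.5,0],[0,3.2,0,3,0],[0,3.4,0,5,0],[0,3.4,0,7,0],[0,3.4,0,9,0],[0,3.4,0,10.5,0],[0,3.4,0,11.5,0],[0,3.4,0,12.1,0],[0,3.4,0,12.4,0],[0,3.4,0,12.4,0]]]'; python3 g.py 656 139.8 12.2
```

```text
time: 17.35
tool_pos: [655.8, 141.1, 25.4]
tcp_rot: [3.141, 0.0, 3.04]
contact_force: [0.4, 0.4, -2.2]
grip_width: 44.9
finger_force: 30.0
t 17.35 at [655.8 141.1  25.4] close 84.2 -> cm [-0.03 -0.13  1.32] turn 0 j6 -79.0
```

```bash
python3 -m crank '[[[0,0,-0.1,0.5,0],[0,0,-0.1,0.9,0],[0,0,-0.1,1.2,0],[0,0,-0.1,1.35,0],[0,0,-0.1,1.35,0],[0.5,0,-0.1,1.35,0],[0.54,0,-0.1,1.35,0],[0.6,0,-0.1,1.35,0],[0.65,0,-0.1,1.35,0],[0.65,0,-0.1,1.35,0]]]'; python3 -m crank '[[[0.65,0,-0.1,0,0],[0.65,0,-0.1,-2,0],[0.65,0,-0.1,-4,0],[0.65,0,-0.1,-6.5,0],[0.7,0,-0.1,-9,0],[0.8,0,-0.1,-11.5,0],[0.9,0,-0.1,-13,0],[1,-1,-0.1,-14,0],[1,-1.5,-0.1,-14,0],[1,-1.5,-0.1,-14,0]]]'; python3 - <<'E'
from w import *
from g import go
p,d,W=grab("wrist")
rect(W,"choke",18,40,656,140,40)
go(443,-280,170,91.8)
E
```

```text
time: 18.35
tool_pos: [655.6, 140.1, 11.8]
tcp_rot: [3.141, 0.0, 3.04]
contact_force: [-0.8, 0.2, 0.2]
grip_width: 59.7
finger_force: 0.0
time: 19.35
tool_pos: [670.6, 137.3, 151.2]
tcp_rot: [-3.142, -0.0, 3.04]
contact_force: [-0.4, 0.4, -0.6]
grip_width: 91.7
finger_force: 0.0
choke [654.8 139.   45.3  45.2  85.5] [22.1 24.2 25.5] 1828
t 19.4 at [670.  137.4 150.6] close 84.2 -> cm [ 18.35 -43.83  -1.9 ] turn -7.6 j6 -79.0
```

Choke is seated (654.8, 139.0). Next is the enclosure.

```bash
python3 -m crank '[[[1,1.5,-3.5,-0.5,0],[1,3.4,-8,-1,-1],[1,5.2,-12.5,-1.5,-2],[1,7.1,-17,-1.9,-3],[1,9,-21.5,-1.9,-4],[1,10.9,-26,-1.9,-5],[1,12.8,-30.5,-1.9,-6],[1,14.7,-35,-1.9,-7],[1,16.6,-39.5,-1.9,-7.6],[1,18.3,-43.5,-1.9,-7.6]]]'; python3 g.py 443 -280 150 91.8
```

```text
time: 20.4
tool_pos: [442.3, -277.9, 169.9]
tcp_rot: [3.141, -0.001, -3.111]
contact_force: [0.3, 0.2, 0.2]
grip_width: 91.8
finger_force: 0.0
t 20.4 at [ 442.3 -277.9  169.9] close -268.2 -> cm [-0.07 -0.21  1.99] turn -0.0 j6 -132.0
```

```bash
python3 - <<'E'
from w import *
from g import go
p,d,W=grab("wrist")
rect(W,"encl",52,63,442,-280); rect(W,"hs",20,34,442,-280)
go(442.8,-280,36,91.9)
E
python3 -m crank '[[[1,-0.1,-0.2,2,0],[1,-0.1,-0.2,4,0],[1,-0.1,-0.2,6,0],[1,-0.1,-0.2,8,0],[1,-0.1,-0.2,10,0],[0.9,-0.1,-0.2,11.5,0],[0.8,-0.1,-0.2,12.5,0],[0.7,-0.1,-0.2,13.1,0],[0.65,-0.1,-0.2,13.4,0],[0.6,-0.1,-0.2,13.4,0]]]'
```

```text
encl [ 442.3 -279.9   69.9   50.     2.1] [56.2 57.4 58.5] 4090
hs [ 444.2 -280.7  104.4   62.1   10.5] [22.4 27.3 29.6] 928
t 20.45 at [ 439.8 -283.2  169.9] close -268.4 -> cm [-0.34  0.34 13.39] turn -0.3 j6 -133.0
time: 21.45
tool_pos: [445.3, -278.6, 36.7]
tcp_rot: [3.141, 0.0, -3.11]
contact_force: [-0.5, 0.1, 0.8]
grip_width: 57.2
finger_force: 0.0
```

```bash
python3 -m crank '[[[0.55,0,0,0,0],[0.5,0,0,0,0],[0.4,0,0,0,0],[0,0,0,0,0],[0,0,0,0,0],[0,0,0,-0.3,0],[0,0,0,-1,0],[0,0,0,-2.5,0],[0,0,0,-4.5,0],[0,0,0,-6.5,0]]]';python3 g.py 690 -190 150 62
```

```text
time: 22.45
tool_pos: [444.9, -278.4, 102.3]
tcp_rot: [3.141, -0.001, -3.11]
contact_force: [0.6, 0.3, -1.6]
grip_width: 49.8
finger_force: 30.0
t 22.45 at [ 444.9 -278.4  102.3] close -268.2 -> cm [-24.77   8.08  -4.78] turn 29.8 j6 -132.0
```

```bash
python3 -m crank '[[[0,-0.5,0,-1.5,0],[0,-2.5,0.7,-3,4],[0,-5.5,1.7,-4.2,8],[0,-9,2.9,-4.8,12],[0,-12.5,4.1,-4.8,16],[0,-16,5.2,-4.8,20],[0,-19.5,6.4,-4.8,24],[0,-22.5,7.4,-4.8,27.5],[0,-24.3,8,-4.8,29.8],[0,-24.8,8.1,-4.8,29.8]]]'; python3 -m crank '[[[0,0,0,0,0],[0,0,0,0,0],[0,0,0,0,0],[0,0,0,0,0],[0,0,0,0,0],[0,0,0,0,0],[0,0,0,0,0],[0,0,0,0,0],[0,0,0,0,0],[0,0,0,0,0]]]' >/dev/null; python3 - <<'E'
from w import *
from g import go
p,d,W=grab("wrist"); save("w6",p); np.savez("w6",p=p,d=d,W=W)
rect(W,"rim",4.5,10,656,-171,60)
go(656,-171,25,62)
E
```

```text
time: 23.45
tool_pos: [691.8, -188.5, 148.8]
tcp_rot: [3.141, -0.001, 2.654]
contact_force: [-0.4, -0.3, -0.8]
grip_width: 50.1
finger_force: 30.0
rim [ 651.6 -167.9   77.5   72.2  -26.8] [5.1 6.4 7.6] 802
t 24.5 at [ 690.6 -189.9  149.7] close 62.0 -> cm [ 3.94  0.04 12.47] turn -0.0 j6 -83.0
```

View pics/w6.png

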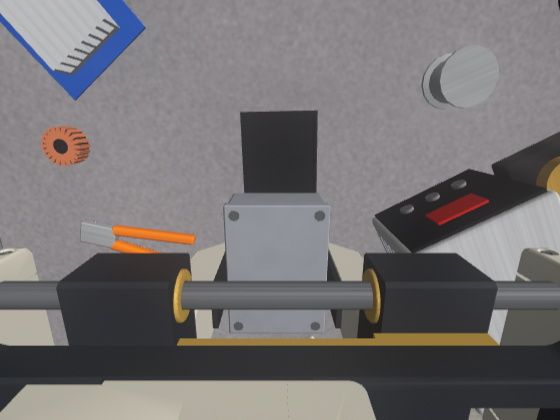

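The enclosure tray is at (279,150), partly hidden by the held enclosure at (276,265). The metal box on the right is clear of the descent path. Correcting for the hidden edge puts the tray centre near (657,-171).

```bash
python3 -m crank '[[[0,1.5,0.1,1,-0.7],[0,3.2,0.1,2.5,-0.7],[0,3.7,0.1,4.5,-0.7],[0,3.7,0.1,6.5,-0.7],[0,3.7,0.1,8.5,-0.7],[0,3.7,0.1,10.3,-0.7],[0,3.7,0.1,11.5,-0.7],[0,3.7,0.1,12.1,-0.7],[0,3.7,0.1,12.4,-0.7],[0,3.7,0.1,12.4,-0.7]]]'; python3 g.py 658.2 -171.7 12 62.7
```

```text
time: 25.5
tool_pos: [658.7, -171.8, 26.0]
tcp_rot: [3.141, 0.001, 2.665]
contact_force: [-0.1, -0.6, -1.8]
grip_width: 50.0
finger_force: 30.0
t 25.5 at [ 658.7 -171.8   26. ] close 62.7 -> cm [ 0.05 -0.02  1.4 ] turn -0.0 j6 -84.0
```

```bash
python3 -m crank '[[[0,0,0,0.5,0],[0,0,0,0.9,0],[0,0,0,1.2,0],[0,0,0,1.4,0],[0,0,0,1.4,0],[0.55,0,0,1.4,0],[0.6,0,0,1.4,0],[0.65,0,0,1.4,0],[0.7,0,0,1.4,0],[0.7,0,0,1.4,0]]]'; python3 -m crank '[[[0.7,0,0,0,0],[0.7,0,0,-2,0],[0.7,0,0,-4,0],[0.7,0,0,-6.5,0],[0.7,0,0,-9,0],[0.8,0,0,-11.5,0],[0.9,0,0,-13,0],[1,-1,0,-14,0],[1,-1.5,0,-14,0],[1,-1.5,0,-14,0]]]'; python3 - <<'E'
from w import *
from g import go
p,d,W=grab("wrist"); save("w7",p)
rect(W,"encl",26,45,657,-171,60);rect(W,"rim",4.5,10,657,-171,60)
go(444,-280.8,170,100.5)
E
```

```text
time: 26.5
tool_pos: [658.5, -171.7, 11.7]
tcp_rot: [3.141, 0.0, 2.665]
contact_force: [-0.7, 0.1, -0.3]
grip_width: 63.8
finger_force: 0.0
time: 27.5
tool_pos: [671.9, -178.8, 151.1]
tcp_rot: [3.142, -0.0, 2.665]
contact_force: [-0.2, 0.1, -1.0]
grip_width: 91.3
finger_force: 0.0
encl [ 655.6 -171.8   70.1   50.   -27.4] [31.2 32.4 33.5] 4142
rim [ 658.2 -171.1   92.2   72.2  -26.6] [5.1 6.4 7.6] 1021
t 27.55 at [ 671.4 -178.5  150.5] close 62.7 -> cm [ 15.51 -19.52  -1.92] turn -37.8 j6 -84.0
```

Enclosure is seated, 3 mm off. Next is the heat sink.

```bash
python3 -m crank '[[[1,1.5,-2,-1,-4],[1,3.2,-4,-1.9,-8],[1,5,-6.3,-1.9,-13],[1,6.9,-8.7,-1.9,-18],[1,8.8,-11.1,-1.9,-23],[1,10.7,-13.5,-1.9,-28],[1,12.6,-15.9,-1.9,-32],[1,14.4,-18.2,-1.9,-36],[1,15.5,-19.5,-1.9,-37.8],[1,15.5,-19.5,-1.9,-37.8]]]'; python3 -m crank '[[[1,0,0,0,0],[1,0,0,0,0],[1,0,0,0,0],[1,0,0,0,0],[1,0,0,0,0],[1,0,0,0,0],[1,0,0,0,0],[1,0,0,0,0],[1,0,0,0,0],[1,0,0,0,0]]]'; python3 - <<'E'
from w import *
from g import go
p,d,W=grab("wrist"); save("w8",p)
rect(W,"hs",20,34,444,-280)
go(444.2,-280.7,10,100.5)
E
```

```text
time: 28.55
tool_pos: [442.3, -280.9, 170.0]
tcp_rot: [3.14, -0.002, -2.96]
contact_force: [-0.1, 0.6, 0.2]
grip_width: 91.5
finger_force: 0.0
time: 29.55
tool_pos: [444.6, -280.8, 170.7]
tcp_rot: [3.142, 0.0, -2.959]
contact_force: [0.4, 0.7, -0.2]
grip_width: 91.7
finger_force: 0.0
hs [ 444.3 -280.5  104.7   62.2   10.5] [23.4 27.3 28.5] 2299
t 29.6 at [ 444.6 -280.7  170.7] close -259.5 -> cm [4.000e-02 1.000e-02 1.607e+01] turn -0.0 j6 -141.0
```

View pics/w8.png

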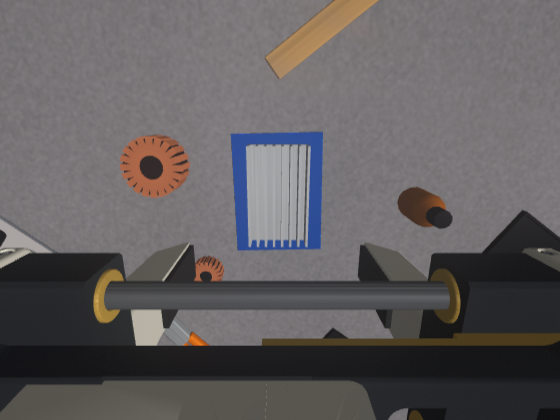

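The heat sink is square between the fingers at (278,195). The bottle at (422,205) and the big decoy at (155,165) are clear of the fingers.

```bash
python3 -m crank '[[[1,0,0,2,0],[1,0,0,4.5,0],[1,0,0,7,0],[1,0,0,9.5,0],[1,0,0,12,0],[0.95,0,0,13.8,0],[0.9,0,0,15,0],[0.85,0,0,15.8,0],[0.8,0,0,16.1,0],[0.75,0,0,16.1,0]]]'; python3 -m crank '[[[0.7,0,0,0,0],[0.65,0,0,0,0],[0.5,0,0,0,0],[0,0,0,0,0],[0,0,0,0,0],[0,0,0,0,0],[0,0,0,-0.3,0],[0,0,0,-1,0],[0,0,0,-2,0],[0,0,0,-3,0]]]';python3 g.py 530 -18 150 65.6
```

```text
time: 30.6
tool_pos: [444.8, -280.9, 9.9]
tcp_rot: [-3.141, 0.0, -2.958]
contact_force: [0.4, -0.1, -0.3]
grip_width: 70.4
finger_force: 0.0
time: 31.6
tool_pos: [444.6, -280.9, 40.6]
tcp_rot: [-3.141, 0.0, -2.959]
contact_force: [0.3, -0.7, -2.7]
grip_width: 62.0
finger_force: 30.0
t 31.6 at [ 444.6 -280.9   40.6] close -259.5 -> cm [-13.18  24.29 -10.95] turn 34.9 j6 -141.0
```

```bash
python3 -m crank '[[[0,0,0,-2,0],[0,0,0,-4.5,0],[0,0,0,-7,0],[0,0,0,-9.5,0],[0,-1,1.3,-11,3],[0,-3,4,-11,8],[0,-5.5,7,-11,13],[0,-8,10.4,-11,18],[0,-10.5,13.6,-11,23],[0,-13,16.9,-11,28]]]'; python3 g.py 570 -36 150 65.6
```

```text
time: 32.6
tool_pos: [542.2, -89.5, 150.7]
tcp_rot: [-3.142, 0.001, 2.832]
contact_force: [-0.2, -1.1, -3.4]
grip_width: 61.7
finger_force: 30.0
t 32.6 at [542.2 -89.5 150.7] close 72.3 -> cm [-1.02  5.94  0.07] turn 6.7 j6 -90.0
```

```bash
python3 -m crank '[[[0,-0.3,2,0,2],[0,-0.6,4,0,4],[0,-0.9,5.4,0,6],[0,-1,5.9,0,6.7],[0,-1,5.9,0,6.7],[0,-1,5.9,0,6.7],[0,-1,5.9,0,6.7],[0,-1,5.9,0,6.7],[0,-1,5.9,0,6.7],[0,-1,5.9,0,6.7]]]'; python3 - <<'E'
from w import *
from g import go
p,d,W=grab("wrist"); save("w9",p)
rect(W,"rim",4.5,10,488,2,80)
go(488,1.6,25,65.6)
E
```

```text
time: 33.6
tool_pos: [568.9, -37.9, 149.8]
tcp_rot: [3.142, 0.0, 2.719]
contact_force: [-0.7, -0.3, -3.4]
grip_width: 61.6
finger_force: 30.0
rim [485.    2.9 119.   84.3 -24.3] [5.  6.5 7.8] 1417
t 33.65 at [568.9 -37.8 149.7] close 65.8 -> cm [ 8.99  0.28 12.47] turn 0.2 j6 -77.0
```

View pics/w9.png

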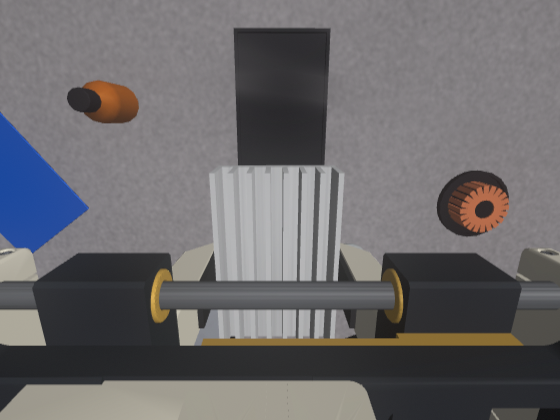

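The tray is at (281,97), in line with the held heat sink, and the bottle at (105,100) is clear. The tray centre is (488.2,1.5).

```bash
python3 -m crank '[[[0,1.5,0.1,0,0.1],[0,3.5,0.2,0,0.1],[0,6,0.3,0.5,0.1],[0,8,0.3,2,0.1],[0,9,0.3,4,0.1],[0,9,0.3,6.5,0.1],[0,9,0.3,8.8,0.1],[0,9,0.3,10.8,0.1],[0,9,0.3,11.9,0.1],[0,9,0.3,12.2,0.1]]]'; python3 g.py 488.2 1.5 11.3 65.7
```

```text
time: 34.65
tool_pos: [487.6, 2.1, 26.8]
tcp_rot: [-3.141, -0.002, 2.717]
contact_force: [-0.4, -0.1, -2.4]
grip_width: 62.1
finger_force: 30.0
t 34.65 at [487.6   2.1  26.8] close 65.7 -> cm [-0.08 -0.03  1.55] turn -0.0 j6 -74.0
```

```bash
python3 -m crank '[[[0,0,0,0.5,0],[0,0,0,0.9,0],[0,0,0,1.3,0],[0,0,0,1.5,0],[0,0,0,1.55,0],[0,0,0,1.55,0],[0.7,0,0,1.55,0],[0.75,0,0,1.55,0],[0.8,0,0,1.55,0],[0.85,0,0,1.55,0]]]'; python3 -m crank '[[[0.85,0,0,1,0],[0.85,0,0,-1,0],[0.85,0,0,-3.5,0],[0.85,0,0,-6,0],[0.85,0,0,-9,0],[0.9,0,0,-12,0],[0.9,0,0,-15,0],[1,-2,0,-17,0],[1,-3,0,-18,0],[1,-3,0,-18,0]]]'; python3 - <<'E'
from w import *
p,d,W=grab("wrist")
rect(W,"hs",20,40,488,2,80);rect(W,"rim",4.5,10,488,2,80)
p,d,W=grab("top"); save("end",p)
E
```

```text
time: 35.65
tool_pos: [488.3, 2.0, 12.4]
tcp_rot: [3.141, 0.001, 2.717]
contact_force: [-0.9, -0.6, 0.3]
grip_width: 76.3
finger_force: 0.0
time: 36.65
tool_pos: [517.1, -10.9, 193.2]
tcp_rot: [3.141, 0.004, 2.717]
contact_force: [0.2, 0.1, 0.4]
grip_width: 91.8
finger_force: 0.0
hs [487.7   0.7 103.   62.1 -24.2] [23.3 28.3 29.5] 2180
rim [488.7   1.3 125.3  84.1 -24.3] [5.8 8.2 9.5] 4202
```

View pics/end.png

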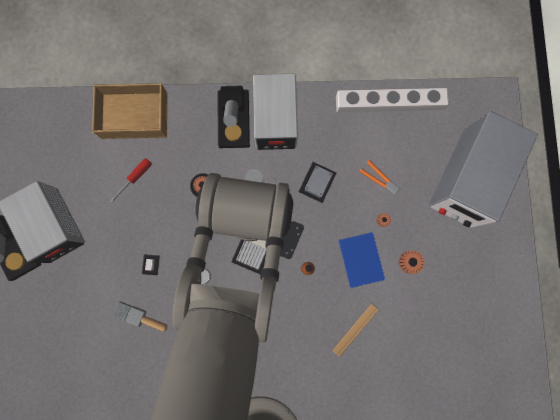

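The final view shows the relay (151,265), choke (200,184), enclosure (318,181) and heat sink (252,252) all in their trays. The mat is empty, and the bottle is still at (308,268). I hand in.

```bash
python3 -c "
from plant import bot
print(bot.close_job())"
```

```text
the job is handed in; nothing more can be done
None
```

The job is handed in with all four parts released in their own trays in the required order, each measured within about 4 mm of its tray's centre; the bottle was still in place in the last picture, and nothing came near the spool, which was partly hidden there.

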